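# Press a tin lid home in the packing counter's ratchet clamp and free it

### The job

Close the tin lying in the counter's ratchet clamp: pump the trigger with full strokes until the jaw has pushed the lid fully home and bears firmly on it, but stop as soon as it feels firm, since one pump too many dents the tin. Then press the release button right down so that the jaw springs all the way back, and leave the closed tin lying in the clamp's bed. Touch neither tin nor jaw yourself, and leave the goods around it where they stand.

Things in the scene. Friction and masses are not known exactly. Their poses are not given: they have to be found in the camera images.
- clamp: ratchet bar clamp bolted to the counter, steel base 410 x 104 x 12 mm. Origin: on the counter under the base; x runs along the bar, the way the jaw advances; z up. Fixed jaw's face at x = +150 mm, 100 mm tall. The ratchet housing, two upright black cheeks (46 mm over all, 112 mm tall), stands at x = -137 to -55 mm; the trigger lever sticks out of it to -x, the release button is on its top
- trigger_pad (a point): middle of the top of the trigger lever's broad end (36 x 30 mm, black), the place to push straight down from above; 111 mm above the counter at x = -200 mm of the clamp when up. It springs back up by itself. Full stroke 25 mm, to a hard stop. Shortly before it (22 mm) it pushes back with about 8 N when the jaw meets nothing, plus half of the jaw's push
- trigger (a joint): trigger's turn about its pivot (90 mm from the pad), rad: 0 up, 0.285 fully down. The first 6 mm at the pad are idle, then the jaw is driven; the catch clicks in at about 20 mm (0.225 rad), so push 21.5 to 24 mm. Each full stroke gains one tooth, 6 mm of jaw; a shorter one gains nothing. Let it come up fully (within 2 mm) to take the next tooth
- release_top (a point): middle of the top of the release button, a steel disc 24 mm across on the housing, 123 mm above the counter at x = -73 mm of the clamp. It goes 8 mm straight down: 3 N at first, 7 N at the bottom; springs up again
- release (a joint): how far the release button is down, m: 0 up, 0.008 fully down. Beyond about 0.004 it frees the jaw, which springs back in about a second while the button is held (trigger up)
- jaw_face: front plate of the moving jaw, black, 70 x 72 x 8 mm. Origin: centre of its front face, 55 mm above the counter; x as the clamp's. Fully back it lies at x = +5 mm of the clamp; at the start it stands about 0, 6 or 12 mm further. It rides on a spring of 1.5 N/mm in the jaw, so once the tin stops it, it stays put while each further stroke adds 9 N: then only the trigger's weight tells
- jaw_face_front (a point): same point as the jaw plate's origin. The jaw's push: firm is 7 N or more after a stroke, over 25 N dents the tin. While the trigger is down the push is 1 to 5 N more than after it. 14 N or more on the trigger, held 22 mm down (not on its stop), is firm: stop there. Below that, one more stroke is safe
- tin: square metal tin lying on its side, loose on the clamp's bed (12 mm above the counter) between low guides with 3 mm of play. Body 77 x 80 x 80 mm with a paper band. Origin: under the tin, on the bed, 50 mm from its flat end, which looks at the fixed jaw; x as the clamp's. Pushed by the jaw it first slides 3 to 9 mm to the fixed jaw
- tin_lid: the tin's push-on lid, 28 mm long, 79 mm square, on the end that faces the moving jaw. Origin: its centre; its front face is 14 mm from it towards the jaw. Home (flush on the body) at x = -42 mm of the tin; at the start it stands 6 to 12 mm out. It moves stiffly (about 5 N) and stays where it is pushed
- honey_jar0: bystander, leave alone: amber honey jar, 58 mm across, 75 mm tall, brass-coloured lid; origin under its centre
- honey_jar1: bystander, leave alone: amber honey jar, 58 mm across, 75 mm tall, brass-coloured lid; origin under its centre
- sundae_cup: bystander, leave alone: empty white plastic cup, 80 mm across the rim, 85 mm tall; origin under its centre
- tea_near: bystander, leave alone: tea bottle, 62 mm across, 200 mm tall; origin under its centre
- honey_jar2: bystander, leave alone: amber honey jar, 58 mm across, 75 mm tall, brass-coloured lid; origin under its centre
Mind the look-alikes: they are no part of the job. What is shaped like the tin but blue is not meant.

How it is judged:
On the way, in this order (a step that is already met when the one before it is completed fails the run):
1. the lid is home and the jaw bears firmly on it (x of tin_lid in the frame of tin above -0.0435 m and contact force between jaw_face and tin_lid above 7 N), for 0.2 s.
2. the release lets the jaw spring all the way back (x of jaw_face in the frame of clamp below 0.009 m and contact force between jaw_face and tin_lid below 0.5 N), for 0.2 s.
At the end, for the whole second after the job is handed in: The lid is home to within 1.5 mm, the jaw is back to within 4 mm, the tin lies still and flat on the clamp's bed between the guides (within 12 mm of the fixed jaw), trigger and release button are up again (x of tin_lid in the frame of tin above -0.0435 m and x of jaw_face in the frame of clamp below 0.009 m and x of tin in the frame of clamp between 0.088 and 0.104 m and y of tin in the frame of clamp between -0.008 and 0.008 m and z of tin in the frame of clamp below 0.016 m and angle between tin's own z axis and vertical below 0.06 rad and linear speed of tin below 0.01 m/s and z of release_top in the frame of clamp above 0.12 m and z of trigger_pad in the frame of clamp above 0.107 m); the robot touches nothing.
It fails at once if the jaw presses the lid with more than 25 N (contact force between jaw_face and tin_lid above 25 N).
It fails at once if the robot touches the tin or the jaw's face (contact force between any of the arm, the fingers and tin above 1 N or contact force between any of the arm, the fingers and jaw_face above 1 N).
It fails at once if a bystander is moved by more than 20 mm or tipped (distance of any of honey_jar0, honey_jar1, sundae_cup, tea_near, honey_jar2 from where it was at the start of the episode above 0.02 m or angle between any of honey_jar0, honey_jar1, sundae_cup, tea_near, honey_jar2's own z axis and vertical above 0.4 rad).
It also fails if it takes over 54 s, if anything falls off the work surface, if the arm or the gripper's body presses on something with over 40 N, if the wrist force passes 120 N, or if a joint passes its speed limit or range.

### The arm

A 6-joint arm with a two-finger parallel gripper is mounted at the origin on the work surface. World frame = base frame: x ahead of the robot, y to its left, z up, the work surface at z = 0. Lengths are in m, angles in rad, forces in N, time in s.
With the tool pointing down it reaches from about 0.35 to 0.975 m from the base axis. Payload 4.9 kg.
Tool frame: the origin (TCP) lies on the centre line of the jaws, within the pads' length; the fingertips stand 14 mm ahead of it and the grasp point (between the pads) lies 5 mm behind it; z points along the fingers, y is the line along which they close (so a half turn about z gives the same grasp; the last joint's range is limited). The gripper opens to 85 mm and grips with 20 to 120 N. Pads are 22 mm wide; open, the fingers measure 114 mm over their backs; the gripper's body (76 mm by 85 mm) begins 54 mm behind the grasp point. The pads swing forward as they close: fully open they stand 13 mm farther back than shut.
Start: joints at [1.209, 0.053, 1.613, -0, 1.476, -0.119], TCP at [0.15, 0.607, 0.245] pointing down, gripper open.
Joint ranges: [-3.01, 3.01], [-1.01, 2.22], [0.06, 2.58], [-1.02, 4.17], [0.09, 2.62], [-3.14, 3.14]. Speed limits (rad/s): [2.57, 2.57, 3.14, 3.14, 3.14, 3.14].

### API

Orientations are given as a unit quaternion [w, x, y, z].
In Python, from plant import * gives the robot as it stands.
- The arm moves only by the tool send_rows, never from a script. Its argument "steps" is a list of rows, each an object with "translation": the shift along the tool's x, y, z in cm, a list of three; "delta_rot": the turn, a rotation vector about the tool's x, y, z in rad, a list of three; "jaw": the finger opening in cm, from 0 to 8.54. In form: [{"translation": [dx, dy, dz], "delta_rot": [rx, ry, rz], "jaw": jaw}, ...]. A call has exactly 8 rows; each row is the pose to reach, as a shift and turn from the pose commanded when the call began, along the tool's axes at that moment; what a row does not reach only later rows make up. A row lasts 1/10 s, in which the tool goes at most 50 mm and 8.59 degrees, less where a joint would pass 70% of its speed; a pose out of reach is approached as far as the arm can. A call with a gripper value outside its range is refused whole. The fingers move at their own pace and stop on an object; the grip force is fixed at half the most. Time passes only in rows, so rows that repeat a pose let the fingers close, or fill a call up. It gives the time, the measured TCP pose, the force, the opening and the grip force at its end, in the units of the state.
- state(): the state, without advancing time (a new reading comes with each control period).
- grab_frame(name): name is "side" or "top" or "wrist"; returns a dict with "pixels" (400x640x3 uint8, blue, green, red), "range_z" (400x640 float32, m along the optical axis (not along the pixel's ray), 0 where there is no reading), "fx", "fy", "cx", "cy" (pixels), "dist" ([k1, k2, p1, p2, k3] as OpenCV has them; the pictures are not rectified), "rvec" (rotation vector, rad) and "tvec" (3), from world to camera coordinates, as OpenCV has them. Camera axes: x right, y down, z forward; pixel columns grow to the right and rows downward; lengths in m; the calibration is good to about 2 mm. A picture is of the moment at which its call begins.
- job_done(): hands the job in; it is judged then, once.
The state is a dict: "time": time; "joint_pos": joint angles; "joint_vel": joint speeds; "joint_efforts": joint torques, N m; "tool_pos": TCP position; "tool_rot": TCP orientation; "contact_force": force on the tool from outside, world axes, zero at the start; "ft_torque": the same for the moment, N m; "gripper_width": opening from 0.0 (shut) to 1.0 (fully open); "grasp_force": force on a finger pad.
Only numpy, scipy, OpenCV 4.12 (cv2) and the standard library are available. Lean on these libraries where they do the work, as an engineer would, in place of code of your own. Each camera call takes 0.05 s, during which the arm holds its last target. There are 200 camera calls.

## Working session

There is one attempt and no reset: what is moved stays moved. The work goes in short steps, Python scripts to look and compute and a tool call to move; the robot and the scene stay as the last step left them, time stands still between calls to the robot, and variables do not carry over. Pictures are saved under pics/ and viewed, at most 10 in all, crops included, and the job is handed in when it is done.

Besides the shell and the picture viewer there is one more tool, called after ">>>" as name(argument=value, ...) on one line, values as JSON. send_rows: Moves the arm, as the interface text tells. Its arguments: {"type":"object","properties":{"steps":{"type":"array","items":{"type":"object","properties":{"translation":{"type":"array","items":{"type":"number"}},"delta_rot":{"type":"array","items":{"type":"number"}},"jaw":{"type":"number"}}}}},"required":["steps"]}

```bash
mkdir -p pics
cat > h.py <<'E'
from plant import *
import numpy as np, cv2
def K(f): return np.array([[f["fx"],0,f["cx"]],[0,f["fy"],f["cy"]],[0,0,1.]])
def cam(f):
    R=cv2.Rodrigues(np.array(f["rvec"],float))[0]; t=np.array(f["tvec"],float).ravel(); return R,t
def plane(f,uv,z):
    R,t=cam(f); uv=np.array(uv,float).reshape(-1,1,2)
    n=cv2.undistortPoints(uv,K(f),np.array(f["dist"],float)).reshape(-1,2)
    d=np.c_[n,np.ones(len(n))]@R; c=-R.T@t
    return c+d*((z-c[2])/d[:,2])[:,None]
def cloud(f):
    R,t=cam(f); h,w=f["range_z"].shape
    uv=np.stack(np.meshgrid(np.arange(w),np.arange(h)),-1).reshape(-1,1,2).astype(float)
    n=cv2.undistortPoints(uv,K(f),np.array(f["dist"],float)).reshape(-1,2)
    z=f["range_z"].reshape(-1,1); P=(np.c_[n*z,z]-t)@R
    P[z[:,0]==0]=np.nan; return P.reshape(h,w,3)
def proj(f,P):
    return cv2.projectPoints(np.array(P,float).reshape(-1,1,3),np.array(f["rvec"],float),np.array(f["tvec"],float),K(f),np.array(f["dist"],float))[0].reshape(-1,2)
E
python3 - <<'E'
from h import *
import pickle
for n in("top","side"):
    f=grab_frame(n); pickle.dump(f,open(n+".pkl","wb")); cv2.imwrite(f"pics/{n}0.png",f["pixels"])
s=state(); print(s)
E
```

```text
{'time': 0.1, 'joint_pos': array([ 1.20899879e+00,  5.33149150e-02,  1.61415726e+00, -9.60149894e-06,
        1.47601921e+00, -1.18982676e-01]), 'joint_vel': array([ 0.00086512, -0.00080894, -0.00514711,  0.00052812,  0.00125421,
        0.00156296]), 'joint_efforts': array([-3.44365499e-04, -3.94903672e+01, -3.71363246e+01, -9.74959198e-05,
        3.89274748e-03, -2.84327075e-05]), 'tool_pos': array([0.15007038, 0.60615619, 0.24417068]), 'tool_rot': array([-2.21385363e-04,  1.21108886e-01,  9.92638774e-01, -9.23205732e-04]), 'contact_force': array([ 0.09307394,  0.76339752, -0.13031022]), 'ft_torque': array([-0.02904812, -0.02374745, -0.00859391]), 'grasp_force': 0.0, 'gripper_width': 0.9986970130914452}
```

View pics/top0.png

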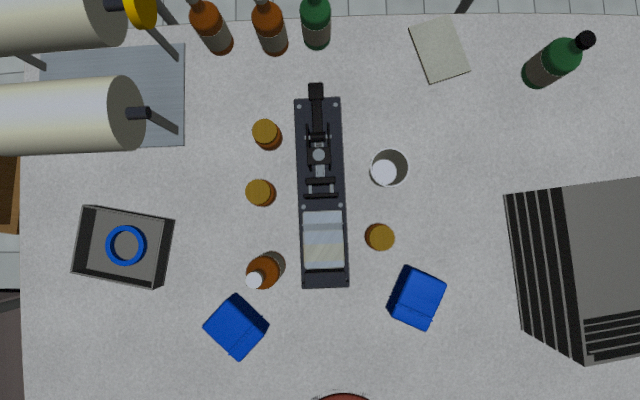

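View pics/side0.png

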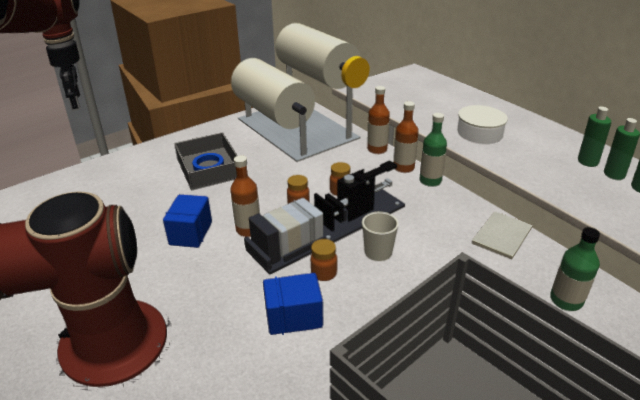

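The top view shows the clamp running down the picture. The trigger's broad end is at (316,90), the steel release disc at (319,155), and the silver tin in the bed at (323,240). Candidates:
- **Tin:** the silver one in the clamp at (323,240). The blue boxes at (236,326) and (417,297) are look-alikes, so not those.
- **Release button:** the light disc at (319,155). The brass jar lids at (267,132), (260,192) and (380,237) are not it.
- **Trigger:** the black end at (316,90).

Next I measure these points.

Run:
```python
from h import *
import pickle
f=pickle.load(open("top.pkl","rb")); P=cloud(f); g=cv2.cvtColor(f["pixels"],cv2.COLOR_BGR2GRAY)
print("range valid",np.isfinite(P).mean(), "counter z", np.nanmedian(P[300:380,100:180,2]))
# base plate: dark, big rectangle
m=((g<75)).astype(np.uint8); m[:, :285]=0; m[:,360:]=0; m[:80]=0;m[300:]=0
m[205:272,300:346]=1
m=cv2.morphologyEx(m,cv2.MORPH_CLOSE,np.ones((5,5)))
m2=cv2.morphologyEx(m,cv2.MORPH_OPEN,np.ones((25,25)))
c=max(cv2.findContours(m2,0,2)[0],key=cv2.contourArea); r=cv2.minAreaRect(c); b=cv2.boxPoints(r)
B=plane(f,b,.012); print(b.round(1).tolist(),"\n",B.round(4)); print("sides",np.linalg.norm(B-np.roll(B,1,0),axis=1))
# from approximate axes
C=B.mean(0); 
e=B-np.roll(B,1,0); a=e[np.argmax(np.linalg.norm(e,axis=1))]; a/=np.linalg.norm(a)
if a[0]>0:a=-a
y=np.array([-a[1],a[0],0]); print("centre",C,"axis",a, "yaw",np.arctan2(a[1],a[0]))
# bright disc
roi=g[140:170,305:333]; mm=(roi>95).astype(np.uint8); n,l,s,ce=cv2.connectedComponentsWithStats(mm)
for i in range(1,n):
  if s[i,4]>30: 
    uv=ce[i]+[305,140]; print("disc",s[i],uv,plane(f,[uv],.123), "z",np.nanmedian(P[int(uv[1])-3:int(uv[1])+4,int(uv[0])-3:int(uv[0])+4,2]))
t=P[80:100,306:328]; mk=(g[80:100,306:328]<60)&(t[...,2]>.09); print("pad pts",mk.sum(),np.median(t[mk],0) if mk.any() else 0)
uv=np.argwhere(mk)[:,::-1]+[306,80]; print(uv.min(0),uv.max(0)); print(plane(f,[(uv.min(0)+uv.max(0))/2.],.111))
print("pred pad",C-.2*a,"rel",C-.073*a)
im=cv2.resize(f["pixels"][70:300,250:400],None,fx=2.6,fy=2.6,interpolation=cv2.INTER_CUBIC)
for q,z in((C-.2*a,.111),(C-.073*a,.123)):
  u=proj(f,[[q[0],q[1],z]])[0]; print(u); cv2.circle(im,tuple(int(v) for v in (u-[250,70])*2.6),3,(0,0,255),-1)
for u in b: cv2.circle(im,tuple(int(v) for v in (u-[250,70])*2.6),3,(0,255,0),-1)
cv2.imwrite("pics/crop.png",im)
```

```text
range valid 0.9960390625 counter z 0.0012045532093414167
[[297.1000061035156, 177.0], [344.8999938964844, 175.60000610351562], [348.29998779296875, 286.6000061035156], [300.5, 288.1000061035156]] 
 [[ 0.5802  0.0856  0.012 ]
 [ 0.5802 -0.0185  0.012 ]
 [ 0.3407 -0.0186  0.012 ]
 [ 0.3399  0.0844  0.012 ]]
sides [0.24027514 0.10407063 0.23953353 0.10294622]
centre [0.46026331 0.03322139 0.012     ] axis [-0.99998789 -0.00492105 -0.        ] yaw -3.136671581123881
disc [  8   9  12  12 115] [318.40869565 154.47826087] [[0.60925569 0.03541043 0.123     ]] z 0.12399190353538532
disc [10 25 10  5 46] [319.89130435 166.97826087] [[0.5855467  0.03329033 0.123     ]] z 0.058962870154980224
pad pts 247 [0.73566338 0.03849597 0.11177411]
[308  83] [323  99]
[[0.73567953 0.03784102 0.111     ]]
pred pad [0.66026088 0.0342056  0.012     ] rel [0.53326242 0.03358063 0.012     ]
[318.45983496 129.21172163]
[320.52175672 194.82093329]
```

View pics/crop.png

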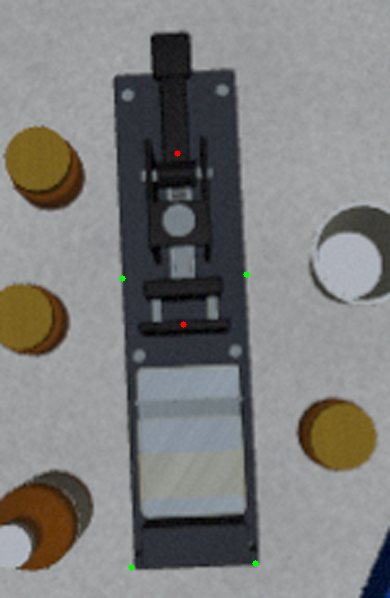

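The crop confirms the choice: trigger pad at the top end, disc between the cheeks, and the silver tin with its paper band in the bed (lid towards the jaw). Disc-to-pad distance measures 126.4 mm against 127 mm nominal, and both heights fit. Moving over the pad now with fingers shut.

>>> send_rows(steps=[{"translation":[-3.9,-2.3,0],"delta_rot":[0,0,-0.03],"jaw":0},{"translation":[-7.8,-4.5,0],"delta_rot":[0,0,-0.06],"jaw":0},{"translation":[-11.7,-6.8,0],"delta_rot":[0,0,-0.09],"jaw":0},{"translation":[-15.6,-9.1,0],"delta_rot":[0,0,-0.12],"jaw":0},{"translation":[-19.5,-11.4,0],"delta_rot":[0,0,-0.15],"jaw":0},{"translation":[-23.4,-13.6,0],"delta_rot":[0,0,-0.18],"jaw":0},{"translation":[-27.3,-15.9,0],"delta_rot":[0,0,-0.21],"jaw":0},{"translation":[-31.2,-18.2,0],"delta_rot":[0,0,-0.24],"jaw":0}])

```text
time: 0.9
tool_pos: [0.4102, 0.3534, 0.2449]
tool_rot: [-0.0, 0.001, 1.0, -0.0]
contact_force: [1.2, 0.7, -0.4]
gripper_width: 0.0
grasp_force: 0.0
```

>>> send_rows(steps=[{"translation":[-3.4,-3.3,0],"delta_rot":[0,0,0],"jaw":0},{"translation":[-6.8,-6.6,0],"delta_rot":[0,0,0],"jaw":0},{"translation":[-10.2,-9.9,0],"delta_rot":[0,0,0],"jaw":0},{"translation":[-13.6,-13.2,0],"delta_rot":[0,0,0],"jaw":0},{"translation":[-17,-16.5,0],"delta_rot":[0,0,0],"jaw":0},{"translation":[-20.4,-19.8,0],"delta_rot":[0,0,0],"jaw":0},{"translation":[-23.8,-23.1,0],"delta_rot":[0,0,0],"jaw":0},{"translation":[-27.2,-26.4,0],"delta_rot":[0,0,0],"jaw":0}])

```text
time: 1.7
tool_pos: [0.6815, 0.0886, 0.2446]
tool_rot: [-0.0, 0.002, 1.0, 0.0]
contact_force: [0.4, 0.6, 0.6]
gripper_width: -0.001
grasp_force: 0.0
```

```bash
python3 -c "
from plant import *
s=state();print(s['tool_pos'],s['tool_rot'],s['contact_force'])"
```

```text
[0.68150142 0.08858052 0.24457217] [-4.99056274e-04  1.55206254e-03  9.99998668e-01  7.35924947e-05] [0.37679069 0.57949295 0.63655669]
```

>>> send_rows(steps=[{"translation":[-2.7,-2.5,0],"delta_rot":[0,0,0],"jaw":0},{"translation":[-5.4,-5.1,0],"delta_rot":[0,0,0],"jaw":0},{"translation":[-5.4,-5.1,3],"delta_rot":[0,0,0],"jaw":0},{"translation":[-5.4,-5.1,6],"delta_rot":[0,0,0],"jaw":0},{"translation":[-5.4,-5.1,9],"delta_rot":[0,0,0],"jaw":0},{"translation":[-5.4,-5.1,10.5],"delta_rot":[0,0,0],"jaw":0},{"translation":[-5.4,-5.1,10.5],"delta_rot":[0,0,0],"jaw":0},{"translation":[-5.4,-5.1,10.5],"delta_rot":[0,0,0],"jaw":0}])

```text
time: 2.5
tool_pos: [0.7348, 0.0392, 0.1411]
tool_rot: [0.0, 0.001, 1.0, -0.0]
contact_force: [1.0, 0.5, 0.2]
gripper_width: -0.005
grasp_force: 0.0
```

Run:
```python
from h import *
s=state();print(s['tool_pos'],s['contact_force'])
f=grab_frame("side"); a=f["pixels"][120:230,290:450]
w=grab_frame("wrist")["pixels"]
cv2.imwrite("pics/c2.png",np.vstack([cv2.resize(a,(480,330),interpolation=2),cv2.resize(w,(480,270))[:,:480]]))
```

```text
[0.73482896 0.03916788 0.14110499] [0.96028738 0.52267759 0.15353067]
```

View pics/c2.png

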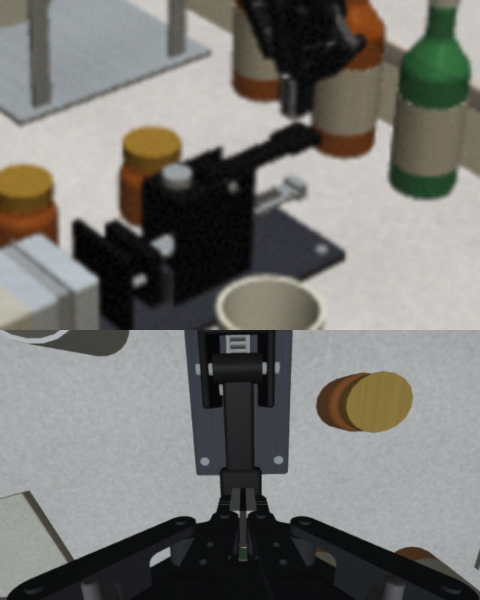

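The fingers stand just above the broad end of the trigger, clear of everything else. First I find the contact height.

>>> send_rows(steps=[{"translation":[0,0,0.5],"delta_rot":[0,0,0],"jaw":0},{"translation":[0,0,1.0],"delta_rot":[0,0,0],"jaw":0},{"translation":[0,0,1.5],"delta_rot":[0,0,0],"jaw":0},{"translation":[0,0,1.8],"delta_rot":[0,0,0],"jaw":0},{"translation":[0,0,2.0],"delta_rot":[0,0,0],"jaw":0},{"translation":[0,0,2.0],"delta_rot":[0,0,0],"jaw":0},{"translation":[0,0,2.0],"delta_rot":[0,0,0],"jaw":0},{"translation":[0,0,2.0],"delta_rot":[0,0,0],"jaw":0}])

```text
time: 3.4
tool_pos: [0.7347, 0.039, 0.1206]
tool_rot: [0.0, 0.001, 1.0, -0.0]
contact_force: [0.7, 0.2, 1.0]
gripper_width: 0.001
grasp_force: 0.9
```

Run:
```python
from h import *
s=state();print(s['tool_pos'],s['contact_force'],s['ft_torque'])
f=grab_frame("top"); P=cloud(f);
```

```text
[0.73466172 0.03904295 0.12056231] [0.68329749 0.23168075 1.02643442] [ 0.05425236 -0.1297918   0.01558093]
```

>>> send_rows(steps=[{"translation":[0,0,0.3],"delta_rot":[0,0,0],"jaw":0},{"translation":[0,0,0.6],"delta_rot":[0,0,0],"jaw":0},{"translation":[0,0,0.8],"delta_rot":[0,0,0],"jaw":0},{"translation":[0,0,0.8],"delta_rot":[0,0,0],"jaw":0},{"translation":[0,0,0.8],"delta_rot":[0,0,0],"jaw":0},{"translation":[0,0,0.8],"delta_rot":[0,0,0],"jaw":0},{"translation":[0,0,0.8],"delta_rot":[0,0,0],"jaw":0},{"translation":[0,0,0.8],"delta_rot":[0,0,0],"jaw":0}])

```text
time: 4.25
tool_pos: [0.7347, 0.0391, 0.1138]
tool_rot: [0.0, 0.001, 1.0, -0.0]
contact_force: [-2.8, 0.3, 7.1]
gripper_width: -0.001
grasp_force: 3.7
```

Run:
```python
from h import *
s=state();print(s['tool_pos'],s['contact_force'],s['ft_torque'])
```

```text
[0.73469699 0.03908355 0.11377867] [-2.76040474  0.27800012  7.10452572] [0.06318679 0.42523497 0.03086664]
```

>>> send_rows(steps=[{"translation":[0,0,0.3],"delta_rot":[0,0,0],"jaw":0},{"translation":[0,0,0.6],"delta_rot":[0,0,0],"jaw":0},{"translation":[0,0,0.9],"delta_rot":[0,0,0],"jaw":0},{"translation":[0,0,1.1],"delta_rot":[0,0,0],"jaw":0},{"translation":[0,0,1.1],"delta_rot":[0,0,0],"jaw":0},{"translation":[0,0,1.1],"delta_rot":[0,0,0],"jaw":0},{"translation":[0,0,1.1],"delta_rot":[0,0,0],"jaw":0},{"translation":[0,0,1.1],"delta_rot":[0,0,0],"jaw":0}])

```text
time: 5.05
tool_pos: [0.7345, 0.039, 0.1031]
tool_rot: [-0.0, 0.001, 1.0, -0.0]
contact_force: [-4.8, 0.1, 9.3]
gripper_width: 0.001
grasp_force: 4.0
```

Run:
```python
from h import *
s=state();print(s['tool_pos'],s['contact_force'],s['ft_torque'])
f=grab_frame("side"); a=f["pixels"][120:260,240:450]
cv2.imwrite("pics/c3.png",cv2.resize(a,(630,420),interpolation=2))
```

```text
[0.73452525 0.03901562 0.10310698] [-4.75222959  0.14639971  9.32386068] [-0.02713629  0.69165313 -0.02046207]
```

View pics/c3.png

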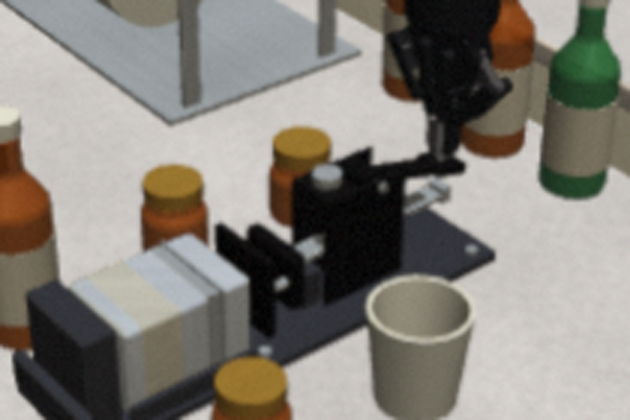

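The first stroke is fully down and the trigger reads about 9 N, so the jaw is still free. While it's unloaded I feel for the hard stop to calibrate stroke depth.

>>> send_rows(steps=[{"translation":[0,0,0.2],"delta_rot":[0,0,0],"jaw":0},{"translation":[0,0,0.3],"delta_rot":[0,0,0],"jaw":0},{"translation":[0,0,0.4],"delta_rot":[0,0,0],"jaw":0},{"translation":[0,0,0.5],"delta_rot":[0,0,0],"jaw":0},{"translation":[0,0,0.5],"delta_rot":[0,0,0],"jaw":0},{"translation":[0,0,0.5],"delta_rot":[0,0,0],"jaw":0},{"translation":[0,0,0.5],"delta_rot":[0,0,0],"jaw":0},{"translation":[0,0,0.5],"delta_rot":[0,0,0],"jaw":0}])

```text
time: 5.9
tool_pos: [0.7356, 0.039, 0.1007]
tool_rot: [0.001, 0.001, 1.0, -0.0]
contact_force: [-5.6, -0.1, 16.0]
gripper_width: 0.001
grasp_force: 6.9
```

Run:
```python
from h import *
s=state();print(s['tool_pos'],s['contact_force'],s['ft_torque'])
```

```text
[0.73555817 0.03901011 0.10070736] [-5.58757689 -0.10162727 15.97420434] [ 0.04066207  1.08004037 -0.04886546]
```

>>> send_rows(steps=[{"translation":[0,0,-1],"delta_rot":[0,0,0],"jaw":0},{"translation":[0,0,-2],"delta_rot":[0,0,0],"jaw":0},{"translation":[0,0,-3],"delta_rot":[0,0,0],"jaw":0},{"translation":[0,0,-3.3],"delta_rot":[0,0,0],"jaw":0},{"translation":[0,0,-3.3],"delta_rot":[0,0,0],"jaw":0},{"translation":[0,0,-3.3],"delta_rot":[0,0,0],"jaw":0},{"translation":[0,0,-3.3],"delta_rot":[0,0,0],"jaw":0},{"translation":[0,0,-3.3],"delta_rot":[0,0,0],"jaw":0}])

```text
time: 6.7
tool_pos: [0.734, 0.0391, 0.1284]
tool_rot: [-0.001, 0.001, 1.0, 0.0]
contact_force: [1.0, -1.1, 0.1]
gripper_width: -0.001
grasp_force: 0.0
```

```bash
cat > j.py <<'E'
from h import *
s=state();print(s['time'],s['tool_pos'],s['contact_force'])
f=grab_frame("top"); P=cloud(f); 
# jaw plate: dark points at z .075-.095, along world x in .48-.58
q=P[150:225,295:350].reshape(-1,3); q=q[(abs(q[:,1]-.034)<.03)&(q[:,2]>.08)&(q[:,2]<.105)]
print("jaw front x",np.percentile(q[:,0],[1,50,99]) if len(q) else 0, len(q))
g=f["pixels"][170:275,322-3:322+4].mean((1,2)); X=plane(f,np.c_[np.full(105,322),np.arange(170,275)],.09)[:,0]
d=np.diff(g); print([(i+170,round(X[i],4),round(d[i])) for i in np.where(abs(d)>12)[0]])
E
python3 j.py
```

```text
6.7 [0.73402471 0.03908635 0.1284149 ] [ 1.03707462 -1.14465826  0.08405284]
jaw front x 0 0
[]
```

>>> send_rows(steps=[{"translation":[0,0,0.7],"delta_rot":[0,0,0],"jaw":0},{"translation":[0,0,1.3],"delta_rot":[0,0,0],"jaw":0},{"translation":[0,0,1.9],"delta_rot":[0,0,0],"jaw":0},{"translation":[0,0,2.4],"delta_rot":[0,0,0],"jaw":0},{"translation":[0,0,2.7],"delta_rot":[0,0,0],"jaw":0},{"translation":[0,0,2.7],"delta_rot":[0,0,0],"jaw":0},{"translation":[0,0,2.7],"delta_rot":[0,0,0],"jaw":0},{"translation":[0,0,2.7],"delta_rot":[0,0,0],"jaw":0}])

```text
time: 7.55
tool_pos: [0.7346, 0.039, 0.1041]
tool_rot: [-0.0, 0.001, 1.0, -0.0]
contact_force: [-3.1, 0.4, 7.5]
gripper_width: -0.0
grasp_force: 3.8
```

>>> send_rows(steps=[{"translation":[0,0,-1],"delta_rot":[0,0,0],"jaw":0},{"translation":[0,0,-2],"delta_rot":[0,0,0],"jaw":0},{"translation":[0,0,-2.7],"delta_rot":[0,0,0],"jaw":0},{"translation":[0,0,-2.7],"delta_rot":[0,0,0],"jaw":0},{"translation":[0,0,-2.7],"delta_rot":[0,0,0],"jaw":0},{"translation":[0,0,-2.7],"delta_rot":[0,0,0],"jaw":0},{"translation":[0,0,-2.7],"delta_rot":[0,0,0],"jaw":0},{"translation":[0,0,-2.7],"delta_rot":[0,0,0],"jaw":0}])

```text
time: 8.35
tool_pos: [0.7342, 0.0391, 0.1287]
tool_rot: [-0.0, 0.001, 1.0, 0.0]
contact_force: [-0.1, -0.1, -0.1]
gripper_width: -0.005
grasp_force: 0.0
```

>>> send_rows(steps=[{"translation":[0,0,0.7],"delta_rot":[0,0,0],"jaw":0},{"translation":[0,0,1.3],"delta_rot":[0,0,0],"jaw":0},{"translation":[0,0,1.9],"delta_rot":[0,0,0],"jaw":0},{"translation":[0,0,2.4],"delta_rot":[0,0,0],"jaw":0},{"translation":[0,0,2.8],"delta_rot":[0,0,0],"jaw":0},{"translation":[0,0,2.8],"delta_rot":[0,0,0],"jaw":0},{"translation":[0,0,2.8],"delta_rot":[0,0,0],"jaw":0},{"translation":[0,0,2.8],"delta_rot":[0,0,0],"jaw":0}])

```text
time: 9.15
tool_pos: [0.7347, 0.039, 0.1033]
tool_rot: [0.0, 0.001, 1.0, -0.0]
contact_force: [-3.8, -0.0, 9.2]
gripper_width: -0.002
grasp_force: 4.0
```

>>> send_rows(steps=[{"translation":[0,0,-1],"delta_rot":[0,0,0],"jaw":0},{"translation":[0,0,-2],"delta_rot":[0,0,0],"jaw":0},{"translation":[0,0,-2.8],"delta_rot":[0,0,0],"jaw":0},{"translation":[0,0,-2.8],"delta_rot":[0,0,0],"jaw":0},{"translation":[0,0,-2.8],"delta_rot":[0,0,0],"jaw":0},{"translation":[0,0,-2.8],"delta_rot":[0,0,0],"jaw":0},{"translation":[0,0,-2.8],"delta_rot":[0,0,0],"jaw":0},{"translation":[0,0,-2.8],"delta_rot":[0,0,0],"jaw":0}])

```text
time: 9.95
tool_pos: [0.7341, 0.0391, 0.1286]
tool_rot: [-0.001, 0.001, 1.0, 0.0]
contact_force: [-0.9, -0.1, 0.2]
gripper_width: 0.0
grasp_force: 0.0
```

>>> send_rows(steps=[{"translation":[0,0,0.7],"delta_rot":[0,0,0],"jaw":0},{"translation":[0,0,1.3],"delta_rot":[0,0,0],"jaw":0},{"translation":[0,0,1.9],"delta_rot":[0,0,0],"jaw":0},{"translation":[0,0,2.4],"delta_rot":[0,0,0],"jaw":0},{"translation":[0,0,2.8],"delta_rot":[0,0,0],"jaw":0},{"translation":[0,0,2.8],"delta_rot":[0,0,0],"jaw":0},{"translation":[0,0,2.8],"delta_rot":[0,0,0],"jaw":0},{"translation":[0,0,2.8],"delta_rot":[0,0,0],"jaw":0}])

```text
time: 10.75
tool_pos: [0.7347, 0.039, 0.1033]
tool_rot: [0.0, 0.001, 1.0, -0.0]
contact_force: [-3.0, 0.2, 8.9]
gripper_width: 0.0
grasp_force: 4.1
```

>>> send_rows(steps=[{"translation":[0,0,-1],"delta_rot":[0,0,0],"jaw":0},{"translation":[0,0,-2],"delta_rot":[0,0,0],"jaw":0},{"translation":[0,0,-2.8],"delta_rot":[0,0,0],"jaw":0},{"translation":[0,0,-2.8],"delta_rot":[0,0,0],"jaw":0},{"translation":[0,0,-2.8],"delta_rot":[0,0,0],"jaw":0},{"translation":[0,0,-2.8],"delta_rot":[0,0,0],"jaw":0},{"translation":[0,0,-2.8],"delta_rot":[0,0,0],"jaw":0},{"translation":[0,0,-2.8],"delta_rot":[0,0,0],"jaw":0}])

```text
time: 11.55
tool_pos: [0.7341, 0.0391, 0.1286]
tool_rot: [-0.001, 0.001, 1.0, 0.0]
contact_force: [0.5, 0.2, -0.5]
gripper_width: 0.002
grasp_force: 0.0
```

Run:
```python
from h import *
f=grab_frame("side"); a=f["pixels"][120:260,240:450]
cv2.imwrite("pics/c4.png",cv2.resize(a,(630,420),interpolation=2))
```

```text
(no output)
```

View pics/c4.png

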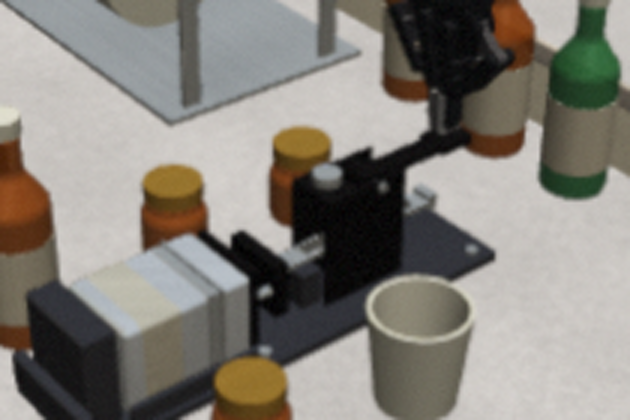

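The jaw has advanced up to the lid, with its plate now beside the lid at crop pixel (250,300), and the teeth are being gained. I keep pumping.

>>> send_rows(steps=[{"translation":[0,0,0.7],"delta_rot":[0,0,0],"jaw":0},{"translation":[0,0,1.3],"delta_rot":[0,0,0],"jaw":0},{"translation":[0,0,1.9],"delta_rot":[0,0,0],"jaw":0},{"translation":[0,0,2.4],"delta_rot":[0,0,0],"jaw":0},{"translation":[0,0,2.8],"delta_rot":[0,0,0],"jaw":0},{"translation":[0,0,2.8],"delta_rot":[0,0,0],"jaw":0},{"translation":[0,0,2.8],"delta_rot":[0,0,0],"jaw":0},{"translation":[0,0,2.8],"delta_rot":[0,0,0],"jaw":0}])

```text
time: 12.4
tool_pos: [0.7347, 0.0391, 0.1035]
tool_rot: [0.0, 0.001, 1.0, -0.0]
contact_force: [-4.5, 0.1, 10.5]
gripper_width: -0.002
grasp_force: 4.3
```

>>> send_rows(steps=[{"translation":[0,0,-1],"delta_rot":[0,0,0],"jaw":0},{"translation":[0,0,-2],"delta_rot":[0,0,0],"jaw":0},{"translation":[0,0,-2.8],"delta_rot":[0,0,0],"jaw":0},{"translation":[0,0,-2.8],"delta_rot":[0,0,0],"jaw":0},{"translation":[0,0,-2.8],"delta_rot":[0,0,0],"jaw":0},{"translation":[0,0,-2.8],"delta_rot":[0,0,0],"jaw":0},{"translation":[0,0,-2.8],"delta_rot":[0,0,0],"jaw":0},{"translation":[0,0,-2.8],"delta_rot":[0,0,0],"jaw":0}])

```text
time: 13.2
tool_pos: [0.7341, 0.0391, 0.1286]
tool_rot: [-0.001, 0.001, 1.0, 0.0]
contact_force: [0.6, -0.5, 0.2]
gripper_width: -0.005
grasp_force: 0.0
```

>>> send_rows(steps=[{"translation":[0,0,0.7],"delta_rot":[0,0,0],"jaw":0},{"translation":[0,0,1.3],"delta_rot":[0,0,0],"jaw":0},{"translation":[0,0,1.9],"delta_rot":[0,0,0],"jaw":0},{"translation":[0,0,2.4],"delta_rot":[0,0,0],"jaw":0},{"translation":[0,0,2.8],"delta_rot":[0,0,0],"jaw":0},{"translation":[0,0,2.8],"delta_rot":[0,0,0],"jaw":0},{"translation":[0,0,2.8],"delta_rot":[0,0,0],"jaw":0},{"translation":[0,0,2.8],"delta_rot":[0,0,0],"jaw":0}])

```text
time: 14.0
tool_pos: [0.7349, 0.039, 0.1042]
tool_rot: [0.0, 0.001, 1.0, -0.0]
contact_force: [-4.4, 0.7, 11.3]
gripper_width: 0.001
grasp_force: 5.2
```

>>> send_rows(steps=[{"translation":[0,0,0.1],"delta_rot":[0,0,0],"jaw":0},{"translation":[0,0,0.1],"delta_rot":[0,0,0],"jaw":0},{"translation":[0,0,0.1],"delta_rot":[0,0,0],"jaw":0},{"translation":[0,0,0.1],"delta_rot":[0,0,0],"jaw":0},{"translation":[0,0,0.1],"delta_rot":[0,0,0],"jaw":0},{"translation":[0,0,0.1],"delta_rot":[0,0,0],"jaw":0},{"translation":[0,0,0.1],"delta_rot":[0,0,0],"jaw":0},{"translation":[0,0,0.1],"delta_rot":[0,0,0],"jaw":0}])

```text
time: 14.8
tool_pos: [0.735, 0.039, 0.1033]
tool_rot: [0.0, 0.001, 1.0, -0.0]
contact_force: [-4.6, -0.6, 11.8]
gripper_width: 0.003
grasp_force: 5.4
```

>>> send_rows(steps=[{"translation":[0,0,-1],"delta_rot":[0,0,0],"jaw":0},{"translation":[0,0,-2],"delta_rot":[0,0,0],"jaw":0},{"translation":[0,0,-2.9],"delta_rot":[0,0,0],"jaw":0},{"translation":[0,0,-2.9],"delta_rot":[0,0,0],"jaw":0},{"translation":[0,0,-2.9],"delta_rot":[0,0,0],"jaw":0},{"translation":[0,0,-2.9],"delta_rot":[0,0,0],"jaw":0},{"translation":[0,0,-2.9],"delta_rot":[0,0,0],"jaw":0},{"translation":[0,0,-2.9],"delta_rot":[0,0,0],"jaw":0}])

```text
time: 15.6
tool_pos: [0.7341, 0.0391, 0.1286]
tool_rot: [-0.001, 0.001, 1.0, 0.0]
contact_force: [-0.7, 0.4, -0.5]
gripper_width: 0.003
grasp_force: 0.0
```

>>> send_rows(steps=[{"translation":[0,0,0.7],"delta_rot":[0,0,0],"jaw":0},{"translation":[0,0,1.3],"delta_rot":[0,0,0],"jaw":0},{"translation":[0,0,1.9],"delta_rot":[0,0,0],"jaw":0},{"translation":[0,0,2.4],"delta_rot":[0,0,0],"jaw":0},{"translation":[0,0,2.7],"delta_rot":[0,0,0],"jaw":0},{"translation":[0,0,2.9],"delta_rot":[0,0,0],"jaw":0},{"translation":[0,0,2.9],"delta_rot":[0,0,0],"jaw":0},{"translation":[0,0,2.9],"delta_rot":[0,0,0],"jaw":0}])

```text
time: 16.4
tool_pos: [0.735, 0.0391, 0.1034]
tool_rot: [0.0, 0.001, 1.0, -0.0]
contact_force: [-5.8, -0.8, 12.3]
gripper_width: -0.005
grasp_force: 5.4
```

Still below 14 N (the lid is sliding on), so one more stroke.

>>> send_rows(steps=[{"translation":[0,0,-1],"delta_rot":[0,0,0],"jaw":0},{"translation":[0,0,-2],"delta_rot":[0,0,0],"jaw":0},{"translation":[0,0,-2.9],"delta_rot":[0,0,0],"jaw":0},{"translation":[0,0,-2.9],"delta_rot":[0,0,0],"jaw":0},{"translation":[0,0,-2.9],"delta_rot":[0,0,0],"jaw":0},{"translation":[0,0,-2.9],"delta_rot":[0,0,0],"jaw":0},{"translation":[0,0,-2.9],"delta_rot":[0,0,0],"jaw":0},{"translation":[0,0,-2.9],"delta_rot":[0,0,0],"jaw":0}])

```text
time: 17.2
tool_pos: [0.7341, 0.0391, 0.1286]
tool_rot: [-0.001, 0.001, 1.0, 0.0]
contact_force: [0.5, 0.1, -0.4]
gripper_width: 0.001
grasp_force: 0.0
```

>>> send_rows(steps=[{"translation":[0,0,0.7],"delta_rot":[0,0,0],"jaw":0},{"translation":[0,0,1.3],"delta_rot":[0,0,0],"jaw":0},{"translation":[0,0,1.9],"delta_rot":[0,0,0],"jaw":0},{"translation":[0,0,2.4],"delta_rot":[0,0,0],"jaw":0},{"translation":[0,0,2.7],"delta_rot":[0,0,0],"jaw":0},{"translation":[0,0,2.9],"delta_rot":[0,0,0],"jaw":0},{"translation":[0,0,2.9],"delta_rot":[0,0,0],"jaw":0},{"translation":[0,0,2.9],"delta_rot":[0,0,0],"jaw":0}])

```text
time: 18.0
tool_pos: [0.7354, 0.039, 0.1048]
tool_rot: [0.001, 0.001, 1.0, -0.0]
contact_force: [-5.9, -0.6, 16.5]
gripper_width: 0.003
grasp_force: 7.2
```

16.5 N is firm, but sag leaves the stroke at only about 21 mm. I press another 1 mm so the catch surely clicks.

>>> send_rows(steps=[{"translation":[0,0,0.1],"delta_rot":[0,0,0],"jaw":0},{"translation":[0,0,0.15],"delta_rot":[0,0,0],"jaw":0},{"translation":[0,0,0.15],"delta_rot":[0,0,0],"jaw":0},{"translation":[0,0,0.15],"delta_rot":[0,0,0],"jaw":0},{"translation":[0,0,0.15],"delta_rot":[0,0,0],"jaw":0},{"translation":[0,0,0.15],"delta_rot":[0,0,0],"jaw":0},{"translation":[0,0,0.15],"delta_rot":[0,0,0],"jaw":0},{"translation":[0,0,0.15],"delta_rot":[0,0,0],"jaw":0}])

```text
time: 18.8
tool_pos: [0.7354, 0.039, 0.1036]
tool_rot: [0.001, 0.001, 1.0, -0.0]
contact_force: [-7.1, -0.6, 17.5]
gripper_width: 0.001
grasp_force: 7.5
```

Firm: 17.5 N at 22 mm. I stop pumping, come up, and go over the release button.

>>> send_rows(steps=[{"translation":[0,0,-1.5],"delta_rot":[0,0,0],"jaw":0},{"translation":[0,0,-3],"delta_rot":[0,0,0],"jaw":0},{"translation":[0,0,-5.3],"delta_rot":[0,0,0],"jaw":0},{"translation":[4,-0.1,-5.3],"delta_rot":[0,0,0],"jaw":0},{"translation":[8,-0.2,-5.3],"delta_rot":[0,0,0],"jaw":0},{"translation":[12.5,-0.35,-5.3],"delta_rot":[0,0,0],"jaw":0},{"translation":[12.5,-0.35,-5.3],"delta_rot":[0,0,0],"jaw":0},{"translation":[12.5,-0.35,-5.3],"delta_rot":[0,0,0],"jaw":0}])

```text
time: 19.6
tool_pos: [0.608, 0.036, 0.1509]
tool_rot: [-0.001, 0.001, 1.0, 0.0]
contact_force: [0.2, -0.3, 0.1]
gripper_width: 0.0
grasp_force: 0.0
```

Run:
```python
from h import *
s=state();print(s['tool_pos'],s['contact_force'])
f=grab_frame("side"); a=f["pixels"][120:260,240:450]
w=grab_frame("wrist")["pixels"]
cv2.imwrite("pics/c5.png",np.vstack([cv2.resize(a,(450,300),interpolation=2),cv2.resize(w,(450,280))]))
```

```text
[0.60795635 0.03601973 0.15085556] [ 0.15430618 -0.33124766  0.11237439]
```

View pics/c5.png

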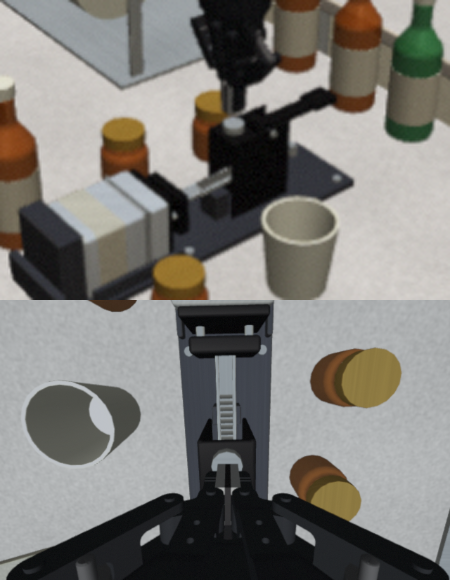

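The side crop shows the jaw closed on the lid and the fingers just above the release disc (side crop (233,125)). Now I press it.

>>> send_rows(steps=[{"translation":[0,0,0.6],"delta_rot":[0,0,0],"jaw":0},{"translation":[0,0,1.2],"delta_rot":[0,0,0],"jaw":0},{"translation":[0,0,1.6],"delta_rot":[0,0,0],"jaw":0},{"translation":[0,0,1.9],"delta_rot":[0,0,0],"jaw":0},{"translation":[0,0,2.2],"delta_rot":[0,0,0],"jaw":0},{"translation":[0,0,2.3],"delta_rot":[0,0,0],"jaw":0},{"translation":[0,0,2.3],"delta_rot":[0,0,0],"jaw":0},{"translation":[0,0,2.3],"delta_rot":[0,0,0],"jaw":0}])

```text
time: 20.5
tool_pos: [0.6101, 0.0359, 0.1296]
tool_rot: [0.001, 0.001, 1.0, -0.0]
contact_force: [-1.1, 0.6, 5.1]
gripper_width: 0.003
grasp_force: 2.6
```

>>> send_rows(steps=[{"translation":[0,0,0],"delta_rot":[0,0,0],"jaw":0},{"translation":[0,0,0],"delta_rot":[0,0,0],"jaw":0},{"translation":[0,0,0],"delta_rot":[0,0,0],"jaw":0},{"translation":[0,0,0],"delta_rot":[0,0,0],"jaw":0},{"translation":[0,0,0],"delta_rot":[0,0,0],"jaw":0},{"translation":[0,0,0],"delta_rot":[0,0,0],"jaw":0},{"translation":[0,0,0],"delta_rot":[0,0,0],"jaw":0},{"translation":[0,0,0],"delta_rot":[0,0,0],"jaw":0}])

```text
time: 21.3
tool_pos: [0.6101, 0.0359, 0.1297]
tool_rot: [0.001, 0.001, 1.0, -0.0]
contact_force: [0.1, -0.0, 5.1]
gripper_width: 0.003
grasp_force: 2.6
```

>>> send_rows(steps=[{"translation":[0,0,0],"delta_rot":[0,0,0],"jaw":0},{"translation":[0,0,0],"delta_rot":[0,0,0],"jaw":0},{"translation":[0,0,0],"delta_rot":[0,0,0],"jaw":0},{"translation":[0,0,0],"delta_rot":[0,0,0],"jaw":0},{"translation":[0,0,0],"delta_rot":[0,0,0],"jaw":0},{"translation":[0,0,0],"delta_rot":[0,0,0],"jaw":0},{"translation":[0,0,0],"delta_rot":[0,0,0],"jaw":0},{"translation":[0,0,0],"delta_rot":[0,0,0],"jaw":0}])

```text
time: 22.1
tool_pos: [0.6101, 0.0359, 0.1297]
tool_rot: [0.001, 0.001, 1.0, -0.0]
contact_force: [-1.2, 0.0, 5.5]
gripper_width: 0.002
grasp_force: 2.6
```

Run:
```python
from h import *
w=grab_frame("wrist")["pixels"]
f=grab_frame("side"); a=f["pixels"][120:260,240:450]
cv2.imwrite("pics/c6.png",np.vstack([cv2.resize(a,(450,300),interpolation=2),cv2.resize(w,(450,280))]))
```

```text
(no output)
```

View pics/c6.png

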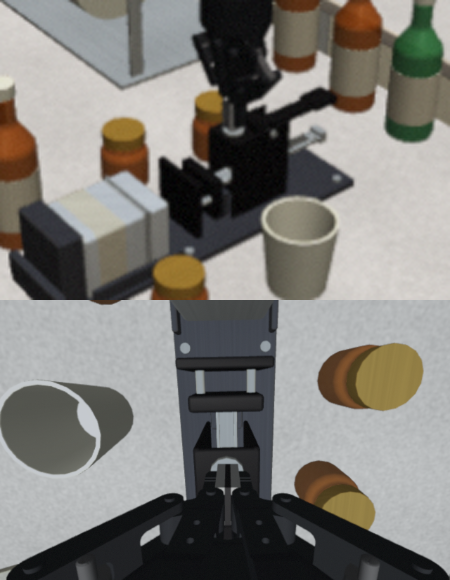

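The jaw has sprung back, well clear of the lid. At 5 N the button isn't quite at the bottom, so I press it right down, hold, then retreat upwards.

>>> send_rows(steps=[{"translation":[0,0,0.2],"delta_rot":[0,0,0],"jaw":0},{"translation":[0,0,0.4],"delta_rot":[0,0,0],"jaw":0},{"translation":[0,0,0.5],"delta_rot":[0,0,0],"jaw":0},{"translation":[0,0,0.5],"delta_rot":[0,0,0],"jaw":0},{"translation":[0,0,0.5],"delta_rot":[0,0,0],"jaw":0},{"translation":[0,0,0.5],"delta_rot":[0,0,0],"jaw":0},{"translation":[0,0,0.5],"delta_rot":[0,0,0],"jaw":0},{"translation":[0,0,0.5],"delta_rot":[0,0,0],"jaw":0}])

```text
time: 23.0
tool_pos: [0.6104, 0.0359, 0.1289]
tool_rot: [0.001, 0.001, 1.0, -0.0]
contact_force: [-9.8, -0.6, 23.2]
gripper_width: 0.004
grasp_force: 11.3
```

>>> send_rows(steps=[{"translation":[0,0,0],"delta_rot":[0,0,0],"jaw":0},{"translation":[0,0,0],"delta_rot":[0,0,0],"jaw":0},{"translation":[0,0,0],"delta_rot":[0,0,0],"jaw":0},{"translation":[0,0,0],"delta_rot":[0,0,0],"jaw":0},{"translation":[0,0,-1],"delta_rot":[0,0,0],"jaw":0},{"translation":[0,0,-3],"delta_rot":[0,0,0],"jaw":0},{"translation":[0,0,-6],"delta_rot":[0,0,0],"jaw":0},{"translation":[0,0,-10],"delta_rot":[0,0,0],"jaw":0}])

```text
time: 23.8
tool_pos: [0.6077, 0.036, 0.2214]
tool_rot: [-0.003, 0.001, 1.0, 0.0]
contact_force: [0.9, 0.1, -0.1]
gripper_width: 0.001
grasp_force: 0.0
```

>>> send_rows(steps=[{"translation":[0,4,-2],"delta_rot":[0,0,0],"jaw":0},{"translation":[0,8,-4],"delta_rot":[0,0,0],"jaw":0},{"translation":[0,12,-4],"delta_rot":[0,0,0],"jaw":0},{"translation":[0,16,-4],"delta_rot":[0,0,0],"jaw":0},{"translation":[0,20,-4],"delta_rot":[0,0,0],"jaw":0},{"translation":[0,24,-4],"delta_rot":[0,0,0],"jaw":0},{"translation":[0,24,-4],"delta_rot":[0,0,0],"jaw":0},{"translation":[0,24,-4],"delta_rot":[0,0,0],"jaw":0}])

```text
time: 24.6
tool_pos: [0.6096, 0.2764, 0.2625]
tool_rot: [-0.001, 0.001, 1.0, -0.001]
contact_force: [0.5, 0.2, -0.7]
gripper_width: -0.002
grasp_force: 0.0
```

Run:
```python
from h import *
s=state();print(s['time'],s['tool_pos'],s['contact_force'])
f=grab_frame("top"); im=f["pixels"]; P=cloud(f)
print("disc z",np.median(P[151:158,315:322,2]),"disc xy",plane(f,[[318.4,154.5]],.123),"pad z",np.median(P[86:95,312:320,2]))
q=P[150:290,290:355].reshape(-1,3); y0=.035
tin=q[(q[:,2]>.085)&(q[:,2]<.1)&(abs(q[:,1]-y0)<.02)]; 
x=0.6093-.073-tin[:,0]; h,e=np.histogram(x,np.arange(-.08,.18,.004)); print([(round(a,3),int(b)) for a,b in zip(e,h) if b])
cv2.imwrite("pics/fin.png",cv2.resize(im[70:300,250:400],None,fx=2.6,fy=2.6,interpolation=2))
```

```text
24.6 [0.60961271 0.27640707 0.26251338] [ 0.51541071  0.18267773 -0.7412475 ]
disc z 0.12366345625962372 disc xy [[0.60921504 0.03542791 0.123     ]] pad z 0.11203016364860711
[(np.float64(-0.056), 3), (np.float64(-0.004), 28), (np.float64(0.0), 45), (np.float64(0.004), 16), (np.float64(0.044), 35), (np.float64(0.048), 44), (np.float64(0.052), 45), (np.float64(0.056), 42), (np.float64(0.06), 45), (np.float64(0.064), 44), (np.float64(0.068), 46), (np.float64(0.072), 42), (np.float64(0.076), 43), (np.float64(0.08), 42), (np.float64(0.084), 40), (np.float64(0.088), 40), (np.float64(0.092), 40), (np.float64(0.096), 40), (np.float64(0.1), 41), (np.float64(0.104), 43), (np.float64(0.108), 44), (np.float64(0.112), 43), (np.float64(0.116), 43), (np.float64(0.12), 46), (np.float64(0.124), 46), (np.float64(0.128), 43), (np.float64(0.132), 43), (np.float64(0.136), 42), (np.float64(0.14), 42), (np.float64(0.144), 41), (np.float64(0.148), 42), (np.float64(0.152), 10), (np.float64(0.156), 8), (np.float64(0.16), 7), (np.float64(0.164), 11), (np.float64(0.168), 11), (np.float64(0.172), 7)]
```

View pics/fin.png

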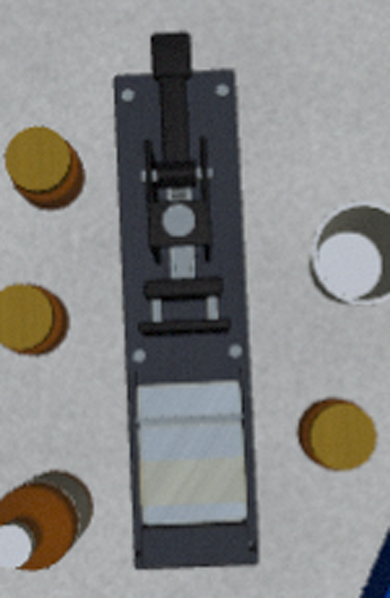

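The final view shows the jaw fully back, with its plate at x ≈ 5 mm. The lid's front is at ≈ 44–45 mm (home is 44 mm), and the tin is at the fixed jaw. The trigger and button are up, and the jars, cup and bottle in this view are where they were. Handing in.

```bash
python3 -c "
from plant import *
print(job_done())"
```

```text
the job is handed in; nothing more can be done
None
```

The tin is closed and lying in the clamp's bed: I stopped pumping at 17.5 N on the trigger (firm is 14 N), the release sent the jaw fully back, and the job is handed in at about 25 s with no verdict returned.

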